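# Sweep the discarded tiles into the tray

### The job

The hand is over: sweep the two loose mahjong tiles across the tabletop into the open front of the low grey tray, until each lies flat on the tray's floor, completely past its sloping lip. Slide them with the fingers and never pick one up. Leave the dice, wind marker, tumbler and reading glasses where they are.

Things in the scene. Friction and masses are not known exactly. Their poses are not given: they have to be found in the camera images.
- tile0: mahjong tile lying flat, 38 mm long (its x), 28 mm wide (its y), 22 mm high, about 32 g; ivory with a green underside and two blue rings on top; origin at the centre of its underside
- tile1: mahjong tile lying flat, 38 mm long (its x), 28 mm wide (its y), 22 mm high, about 32 g; ivory with a green underside and three blue rings on top; origin at the centre of its underside
- tray: low grey tray, fixed, 140 mm deep (x) by 180 mm wide (y), no wall on its -x side, which faces the tiles. Side and back walls 5 mm thick, 25 mm high; inside width 170 mm, back wall's inner face at x = +65 mm. Floor 2.5 mm thick, entered over a gentle sloping lip rising from the tabletop at x = -70 mm to full height at x = -56 mm. Origin: centre of its outline, at tabletop height
- die0: translucent red die, a 20 mm cube, about 12 g, loose; origin at the centre of its underside; to be left alone
- die1: translucent red die, a 20 mm cube, about 12 g, loose; origin at the centre of its underside; to be left alone
- marker: round blue wind marker disc with a white top, 38 mm diameter, 10 mm high, loose; origin at the centre of its underside; to be left alone
- tumbler: frosted glass tumbler, standing, 72 mm wide, 95 mm high, loose; origin at the centre of its underside; to be left alone
- glasses: folded reading glasses standing on their lenses' lower edge, about 130 mm long (its y), 26 mm deep (its x, frame at x = 0, temples towards +x), 42 mm high, loose; origin under the middle of the lens frame; to be left alone
There are look-alikes about, which are no part of the job. What is shaped like the tile0 but black or yellow is not meant.

How it is judged (in metres and radians):
At the end, for the whole second after the job is handed in: each tile's centre is at least 24 mm inside the tray's open edge and between its walls, the tile lies flat on the tray floor (within 0.12 rad, either face up) and is at rest (x of tile0 in the frame of tray between -0.046 and 0.065 m and y of tile0 in the frame of tray between -0.085 and 0.085 m and ((angle between tile0's own z axis and vertical below 0.12 rad and height (world z) of tile0 below 0.008 m) or (angle between tile0's own z axis and vertical above 3.02 rad and height (world z) of tile0 below 0.03 m)) and linear speed of each of tile0, tile1 below 0.02 m/s and x of tile1 in the frame of tray between -0.046 and 0.065 m and y of tile1 in the frame of tray between -0.085 and 0.085 m and ((angle between tile1's own z axis and vertical below 0.12 rad and height (world z) of tile1 below 0.008 m) or (angle between tile1's own z axis and vertical above 3.02 rad and height (world z) of tile1 below 0.03 m))); the robot touches nothing.
It fails at once if a tile was lifted (more than 10 mm up while flat, or more than 30 mm anyhow) (height (world z) of any of tile0, tile1 above 0.03 m or (height (world z) of tile0 above 0.01 m and angle between tile0's own z axis and vertical below 0.25 rad) or (height (world z) of tile1 above 0.01 m and angle between tile1's own z axis and vertical below 0.25 rad)).
It fails at once if a die, the wind marker, the tumbler or the glasses was moved by more than 12 mm (distance of any of die0, die1, marker, tumbler, glasses from where it was at the start of the episode above 0.012 m).
It also fails if it takes over 58 s, if anything falls off the work surface, if the arm or the gripper's body presses on something with over 40 N, if the wrist force passes 120 N, or if a joint passes its speed limit or range.

### The arm

A 6-joint arm with a two-finger parallel gripper is mounted at the origin on the work surface. World frame = base frame: x ahead of the robot, y to its left, z up, the work surface at z = 0. Lengths are in m, angles in degrees, forces in N, time in s.
With the tool pointing down it reaches from about 0.375 to 0.975 m from the base axis. Payload 3.8 kg.
Tool frame: the origin (TCP) lies midway between the tips of the shut fingers; the grasp point (between the pads) lies 19 mm behind it; z points along the fingers, y is the line along which they close (so a half turn about z gives the same grasp; the last joint's range is limited). The gripper opens to 85 mm and grips with 20 to 120 N. Pads are 22 mm wide; open, the fingers measure 114 mm over their backs; the gripper's body (76 mm by 85 mm) begins 54 mm behind the grasp point. The pads swing forward as they close: fully open they stand 13 mm farther back than shut.
Start: joints at [-79.406, 15.12, 91.902, -0, 72.978, -2.114], TCP at [0.148, -0.658, 0.231] pointing down, gripper open.
Joint ranges: [-150.88, 150.88], [-54.13, 125.18], [17.81, 147.31], [-75.09, 255.09], [0, 152.58], [-146.25, 146.25]. Speed limits (degrees/s): [147.25, 147.25, 180, 180, 180, 180].

### API

Orientations are given as [roll, pitch, yaw] about the fixed x, y, z axes, in that order (R = Rz(yaw) Ry(pitch) Rx(roll)).
In Python, from workcell import * gives the robot as it stands. The module is installed in compiled form; this text tells all that it offers.
- The arm moves only by the tool step_arm, never from a script. Its arguments are lists of equal length, an entry for each row: "claw": the opening, from 0 (shut) to 1 (fully open); "linear": the shift along the tool's x, y, z in m, a list of three; "rot": the turn, a rotation vector about the tool's x, y, z in degrees, a list of three. In form: {"claw": [claw, ...], "linear": [[dx, dy, dz], ...], "rot": [[ax, ay, az], ...]}. A call has 1 to 10 rows; each row is the pose to reach, as a shift and turn from the pose commanded when the call began, along the tool's axes at that moment; what a row does not reach only later rows make up. A row lasts 1/8 s, in which the tool goes at most 62.5 mm and 10.7 degrees, less where a joint would pass 70% of its speed; a pose out of reach is approached as far as the arm can. A call with a gripper value outside its range is refused whole. The fingers move at their own pace and stop on an object; "grip_force" is the grip in N (left out, the last holds). Time passes only in rows, so rows that repeat a pose let the fingers close. It gives the time, the measured TCP pose, the force, the opening and the grip force at its end, in the units of the state.
- state(): the state, without advancing time (a new reading comes with each control period).
- grab_frame(name): name is "scene" or "top"; returns a dict with "frame" (420x560x3 uint8, red, green, blue), "mtx" (3x3 intrinsics, pixels), "D" ([k1, k2, p1, p2, k3] as OpenCV has them; the pictures are not rectified), "world_from_camera" (4x4, takes a point from camera to world coordinates). Camera axes: x right, y down, z forward; pixel columns grow to the right and rows downward; lengths in m; the calibration is good to about 2 mm. A picture is of the moment at which its call begins. There is no depth.
- finish_job(): hands the job in; it is judged then, once.
The state is a dict: "time": time; "q": joint angles; "qvel": joint speeds; "joint_efforts": joint torques, N m; "tool_pos": TCP position; "orientation": TCP orientation; "ft_force": force on the tool from outside, world axes, zero at the start; "torque": the same for the moment, N m; "finger_gap": opening from 0.0 (shut) to 1.0 (fully open); "grasp_force": force on a finger pad.
Only numpy, scipy, OpenCV 4.12 (cv2) and the standard library are available. Lean on these libraries where they do the work, as an engineer would, in place of code of your own. Each camera call takes 0.05 s, during which the arm holds its last target. There are 200 camera calls.

## Working session

There is one attempt and no reset: what is moved stays moved. The work goes in short steps, Python scripts to look and compute and a tool call to move; the robot and the scene stay as the last step left them, time stands still between calls to the robot, and variables do not carry over. Pictures are saved under pics/ and viewed, at most 10 in all, crops included, and the job is handed in when it is done.

Besides the shell and the picture viewer there is one more tool, called after "Emit:" by a JSON object that holds its "name" and its "arguments". step_arm: Moves the arm, as the interface text tells. Its arguments: {"type":"object","properties":{"claw":{"type":"array","items":{"type":"number"}},"linear":{"type":"array","items":{"type":"array","items":{"type":"number"}}},"rot":{"type":"array","items":{"type":"array","items":{"type":"number"}}},"grip_force":{"type":"number"}},"required":["claw","linear","rot"]}

```bash
mkdir -p pics; cat > h.py <<'E'
from workcell import *
import numpy as np, cv2
def px2w(f,uv,z):
    p=cv2.undistortPoints(np.array(uv,float).reshape(-1,1,2),f["mtx"],np.array(f["D"],float)).reshape(-1,2)
    T=np.array(f["world_from_camera"]); d=np.c_[p,np.ones(len(p))]@T[:3,:3].T; o=T[:3,3]
    return o+d*((z-o[2])/d[:,2])[:,None]
def shot(n,name):
    f=grab_frame(n); cv2.imwrite(f"pics/{name}.png",cv2.cvtColor(f["frame"],cv2.COLOR_RGB2BGR)); return f
E
python3 - <<'E'
from h import *
import pickle
for n in("top","scene"):
    f=shot(n,n+"0"); pickle.dump(f,open(n+"0.pkl","wb")); print(np.round(f["world_from_camera"],3))
s=state();print(s["tool_pos"],s["orientation"],s["finger_gap"],s["time"])
E
```

```text
[[-0.023 -0.992  0.12   0.451]
 [-1.     0.024  0.002 -0.021]
 [-0.005 -0.12  -0.993  1.099]
 [ 0.     0.     0.     1.   ]]
[[ 0.282  0.698 -0.658  1.222]
 [ 0.959 -0.194  0.206 -0.213]
 [ 0.016 -0.69  -0.724  0.734]
 [ 0.     0.     0.     1.   ]]
[ 0.14836054 -0.65780066  0.23002189] [-1.79878807e+02 -4.58756034e-03  1.27063840e+01] 1.0000610888580526 0.1
```

View pics/top0.png

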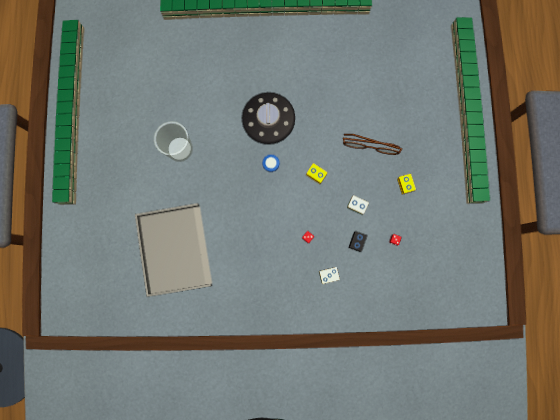

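View pics/scene0.png

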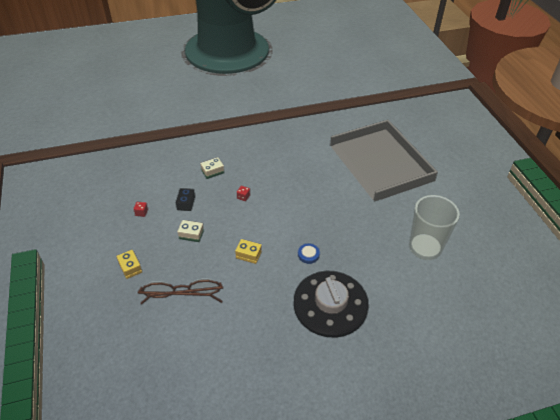

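The top view shows tile0 at (358,205), tile1 at (330,275), and the dice at (308,237) and (396,240). The tray is around (175,250) with its open lip at u≈205, and the marker is at (271,163). A black look-alike sits at (358,241) and yellow ones at (317,173) and (406,184).

```bash
python3 - <<'E'
from h import *
import pickle
f=pickle.load(open("top0.pkl","rb")); im=f["frame"].astype(int)
def blob(nm,c,mask,z,r=20):
    m=np.zeros(mask.shape,np.uint8); u,v=c; m[v-r:v+r,u-r:u+r]=mask[v-r:v+r,u-r:u+r]
    n,l,st,ce=cv2.connectedComponentsWithStats(m); k=1+np.argmax(st[1:,4])
    ys,xs=np.where(l==k); w=px2w(f,np.c_[xs,ys],z)[:,:2]
    rc=cv2.minAreaRect((w*1000).astype(np.float32))
    e=np.linalg.eigh(np.cov(w.T)); a=e[1][:,1]
    print(nm,"mean",w.mean(0).round(4),"rect",np.round(rc,1).tolist() if 0 else rc,"ax",np.degrees(np.arctan2(a[1],a[0])).round(1),len(xs))
R,G,B=im[...,0],im[...,1],im[...,2]
white=((R>150)&(G>150)&(B>130)).astype(np.uint8)
blob("tile0",(358,205),cv2.morphologyEx(white,3,np.ones((5,5))),.022)
blob("tile1",(330,275),cv2.morphologyEx(white,3,np.ones((5,5))),.022)
red=((R>G+70)&(R>B+70)).astype(np.uint8)
blob("d0",(308,237),red,.015);blob("d1",(396,240),red,.015)
blue=((B>R+50)|((R>200)&(B>200))).astype(np.uint8); blob("mk",(271,163),blue,.008)
bk=((R<70)&(G<70)&(B<80)).astype(np.uint8); blob("black",(358,241),bk,.018)
yl=((R>B+80)&(G>B+60)).astype(np.uint8); blob("yel",(317,173),yl,.02); 
# tray front floor corners & back top corners
print("tray lip",px2w(f,[(199,205),(212,286)],0.012).round(4)[:,:2])
print("tray back top",px2w(f,[(137,215),(148,295)],0.025).round(4)[:,:2])
E
python3 -c "
import cv2
a=cv2.imread('pics/top0.png')[190:310,120:420];cv2.imwrite('pics/c1.png',cv2.resize(a,(750,300),interpolation=3))"
```

```text
tile0 mean [ 0.5877 -0.1915] rect ((587.6841430664062, -191.56985473632812), (37.683223724365234, 29.31599998474121), 61.80974197387695) ax 66.4 238
tile1 mean [ 0.4377 -0.1242] rect ((437.65008544921875, -124.3039779663086), (29.616348266601562, 37.60173797607422), 12.230347633361816) ax 103.6 246
d0 mean [ 0.521  -0.0808] rect ((520.9651489257812, -80.91666412353516), (19.055944442749023, 19.8284854888916), 49.76188659667969) ax 156.7 83
d1 mean [ 0.5107 -0.27  ] rect ((510.57183837890625, -270.172607421875), (20.31678581237793, 20.208154678344727), 66.72705841064453) ax 109.8 84
mk mean [ 0.6862 -0.005 ] rect ((686.2310791015625, -4.797065734863281), (37.86936950683594, 37.633636474609375), 43.19009780883789) ax 84.7 225
black mean [ 0.5079 -0.1864] rect ((508.2458190917969, -186.8689727783203), (28.502216339111328, 37.58712387084961), 69.18558502197266) ax 155.1 172
yel mean [ 0.6583 -0.1036] rect ((658.4147338867188, -103.61236572265625), (38.05356979370117, 29.377595901489258), 54.42146682739258) ax 51.7 189
tray lip [[0.5953 0.1526]
 [0.4202 0.126 ]]
tray back top [[0.5751 0.286 ]
 [0.4035 0.2615]]
```

View pics/c1.png

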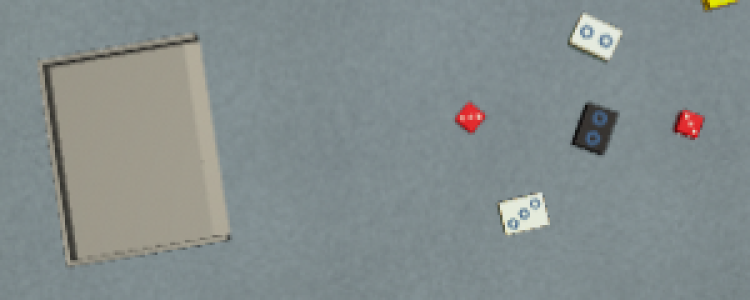

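```bash
cat >> h.py <<'E'
from scipy.spatial.transform import Rotation as Ro
def go(p,yaw):
    s=state(); R=Ro.from_euler('xyz',s["orientation"],degrees=True)
    T=Ro.from_euler('xyz',[180,0,yaw],degrees=True)
    print("t",s["time"],"now",np.round(s["tool_pos"],4),np.round(s["orientation"],2),"F",np.round(s["ft_force"],1),"gap",s["finger_gap"])
    print("lin",R.inv().apply(np.array(p)-s["tool_pos"]).round(4),"rot",np.round((R.inv()*T).as_rotvec(degrees=True),2))
E
python3 -c "
from h import *
go([.434,-.171,.1],85)"
```

```text
t 0.1 now [ 0.1484 -0.6578  0.23  ] [-179.88   -0.     12.71] F [-0.6 -0.3  0.6] gap 1.0000610888580526
lin [ 0.3857 -0.4118  0.1309] rot [ -0.1   -0.08 -72.29]
```

Emit:
{"name": "step_arm", "arguments": {"claw": [0.15, 0.15, 0.15, 0.15, 0.15, 0.15, 0.15, 0.15, 0.15, 0.15], "linear": [[0.039, -0.041, 0.013], [0.077, -0.082, 0.026], [0.116, -0.124, 0.039], [0.154, -0.165, 0.052], [0.193, -0.206, 0.065], [0.231, -0.247, 0.078], [0.27, -0.288, 0.092], [0.309, -0.329, 0.105], [0.347, -0.371, 0.118], [0.386, -0.412, 0.131]], "rot": [[0, 0, -7.2], [0, 0, -14.5], [0, 0, -21.7], [0, 0, -28.9], [0, 0, -36.1], [0, 0, -43.4], [0, 0, -50.6], [0, 0, -57.8], [0, 0, -65], [0, 0, -72.3]]}}

```text
time: 1.35
tool_pos: [0.4348, -0.1699, 0.0998]
orientation: [180.0, 0.0, 85.2]
ft_force: [0.9, -1.4, -0.2]
finger_gap: 0.149
grasp_force: 0.0
```

Emit:
{"name": "step_arm", "arguments": {"claw": [0.15], "linear": [[0, 0, 0]], "rot": [[0, 0, 0]]}}

```text
time: 1.48
tool_pos: [0.4345, -0.168, 0.0988]
orientation: [-179.9, -0.1, 85.4]
ft_force: [-0.2, -0.2, -0.2]
finger_gap: 0.147
grasp_force: 0.0
```

```bash
python3 -c "
from h import *
go([.434,-.171,.007],85)"
```

```text
t 1.475 now [ 0.4345 -0.168   0.0988] [-1.7985e+02 -1.0000e-01  8.5370e+01] F [-0.2 -0.2 -0.2] gap 0.14729429128620514
lin [-0.0032 -0.      0.0918] rot [-0.15 -0.1   0.37]
```

Emit:
{"name": "step_arm", "arguments": {"claw": [0.15, 0.15, 0.15, 0.15, 0.15], "linear": [[-0.003, 0, 0.03], [-0.003, 0, 0.06], [-0.003, 0, 0.08], [-0.003, 0, 0.091], [-0.003, 0, 0.091]], "rot": [[0, 0, 0], [0, 0, 0], [0, 0, 0], [0, 0, 0], [0, 0, 0]]}}

```text
time: 2.1
tool_pos: [0.4333, -0.1749, 0.0087]
orientation: [-179.9, -0.0, 84.9]
ft_force: [-0.3, -0.0, 0.2]
finger_gap: 0.15
grasp_force: 0.0
```

Emit:
{"name": "step_arm", "arguments": {"claw": [0.15, 0.15, 0.15, 0.15, 0.15, 0.15, 0.15, 0.15, 0.15, 0.15], "linear": [[0.008, 0, 0], [0.016, 0, 0], [0.024, 0, 0], [0.032, 0, 0], [0.04, 0, 0], [0.048, 0, 0], [0.056, 0, 0], [0.064, 0, 0], [0.072, 0, 0], [0.08, 0, 0]], "rot": [[0, 0, 0], [0, 0, 0], [0, 0, 0], [0, 0, 0], [0, 0, 0], [0, 0, 0], [0, 0, 0], [0, 0, 0], [0, 0, 0], [0, 0, 0]]}}

```text
time: 3.35
tool_pos: [0.4411, -0.0944, 0.0093]
orientation: [-180.0, -0.0, 85.0]
ft_force: [-0.0, 0.5, -0.3]
finger_gap: 0.15
grasp_force: 0.1
```

```bash
python3 -c "
from h import *
f=shot('scene','s1'); g=shot('top','t1')
a=cv2.imread('pics/s1.png')[110:270,100:400];b=cv2.imread('pics/t1.png')[170:330,120:420]
cv2.imwrite('pics/m1.png',cv2.resize(cv2.vconcat([a,b]),(560,600),interpolation=3))
go([.465,.17,.007],85)"
```

```text
t 3.45 now [ 0.4409 -0.0941  0.0092] [-1.7998e+02 -1.0000e-02  8.5060e+01] F [-0.7 -0.6 -0.3] gap 0.14963646769426275
lin [0.2652 0.0012 0.0022] rot [-0.02 -0.01  0.06]
```

View pics/m1.png

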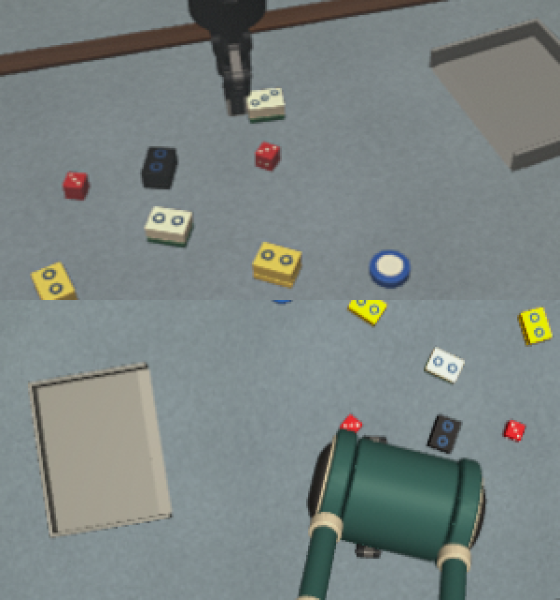

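The scene crop shows the tile1 end flush against the fingers (near crop (262,103)), with the dice untouched. I'll continue the push.

Emit:
{"name": "step_arm", "arguments": {"claw": [0.15, 0.15, 0.15, 0.15, 0.15, 0.15, 0.15, 0.15, 0.15, 0.15], "linear": [[0.01, 0, 0], [0.02, 0, 0], [0.03, 0, 0], [0.04, 0, 0], [0.05, 0, 0], [0.06, 0, 0], [0.07, 0, 0], [0.08, 0, 0], [0.09, 0, 0], [0.1, 0, 0]], "rot": [[0, 0, 0], [0, 0, 0], [0, 0, 0], [0, 0, 0], [0, 0, 0], [0, 0, 0], [0, 0, 0], [0, 0, 0], [0, 0, 0], [0, 0, 0]]}}

```text
time: 4.7
tool_pos: [0.4498, 0.0054, 0.0093]
orientation: [-180.0, -0.0, 85.0]
ft_force: [0.9, -1.5, -1.5]
finger_gap: 0.151
grasp_force: 0.1
```

Emit:
{"name": "step_arm", "arguments": {"claw": [0.15, 0.15, 0.15, 0.15, 0.15, 0.15, 0.15, 0.15, 0.15, 0.15], "linear": [[0.008, 0, 0], [0.016, 0, 0], [0.024, 0, 0], [0.032, 0, 0], [0.04, 0, 0], [0.048, 0, 0], [0.056, 0, 0], [0.064, 0, 0], [0.072, 0, 0], [0.08, 0, 0]], "rot": [[0, 0, 0], [0, 0, 0], [0, 0, 0], [0, 0, 0], [0, 0, 0], [0, 0, 0], [0, 0, 0], [0, 0, 0], [0, 0, 0], [0, 0, 0]]}}

```text
time: 5.95
tool_pos: [0.4568, 0.0849, 0.0093]
orientation: [-180.0, 0.0, 85.0]
ft_force: [0.2, -0.1, 0.9]
finger_gap: 0.154
grasp_force: 0.1
```

```bash
python3 -c "
from h import *
f=shot('scene','s2')
cv2.imwrite('pics/m2.png',cv2.resize(cv2.imread('pics/s2.png')[80:280,100:480],(760,400),interpolation=3))
go([.465,.17,.008],85)"
```

```text
t 6.0 now [0.457  0.0856 0.0094] [ 1.7998e+02 -3.0000e-02  8.5020e+01] F [ 0.8 -0.2  0.3] gap 0.155054477335444
lin [0.0848 0.0006 0.0014] rot [ 0.02 -0.03  0.02]
```

View pics/m2.png

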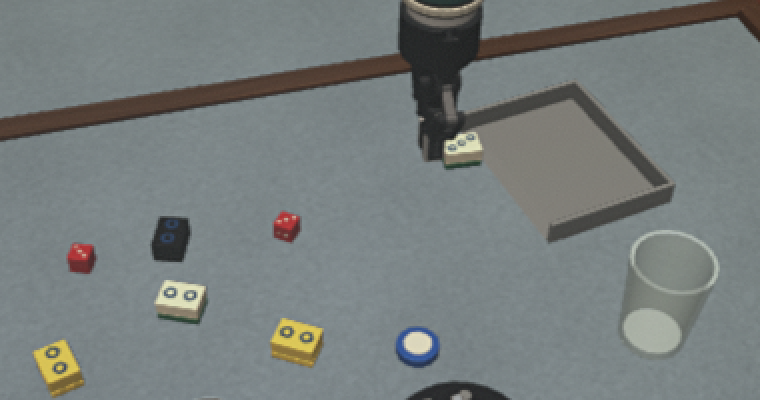

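tile1, around (463,150), is at the lip and clear of the side wall. I'll push it in.

Emit:
{"name": "step_arm", "arguments": {"claw": [0.15, 0.15, 0.15, 0.15, 0.15, 0.15, 0.15, 0.15, 0.15, 0.15], "linear": [[0.009, 0, 0], [0.018, 0, 0], [0.027, 0, 0], [0.036, 0, 0], [0.045, 0, 0], [0.054, 0, 0], [0.063, 0, 0], [0.072, 0, 0], [0.081, 0, 0], [0.087, 0, 0]], "rot": [[0, 0, 0], [0, 0, 0], [0, 0, 0], [0, 0, 0], [0, 0, 0], [0, 0, 0], [0, 0, 0], [0, 0, 0], [0, 0, 0], [0, 0, 0]]}}

```text
time: 7.25
tool_pos: [0.4644, 0.1717, 0.0093]
orientation: [180.0, -0.0, 85.0]
ft_force: [-0.8, -0.2, 0.2]
finger_gap: 0.152
grasp_force: 0.1
```

Emit:
{"name": "step_arm", "arguments": {"claw": [0.15, 0.15, 0.15, 0.15, 0.15, 0.15], "linear": [[-0.005, 0, 0], [-0.015, 0, 0], [-0.015, 0, -0.03], [-0.015, 0, -0.06], [-0.015, 0, -0.09], [-0.015, 0, -0.09]], "rot": [[0, 0, 0], [0, 0, 0], [0, 0, 0], [0, 0, 0], [0, 0, 0], [0, 0, 0]]}}

```text
time: 8.0
tool_pos: [0.4652, 0.1558, 0.102]
orientation: [179.7, -0.1, 85.0]
ft_force: [0.7, 0.5, -0.2]
finger_gap: 0.152
grasp_force: 0.0
```

```bash
python3 -c "
from h import *
f=shot('scene','s3')
cv2.imwrite('pics/m3.png',cv2.resize(cv2.imread('pics/s3.png')[80:280,100:480],(760,400),interpolation=3))
d=np.array([np.cos(np.radians(82)),np.sin(np.radians(82)),0])
print(np.array([.5877,-.1915,.1])-.047*d)
go(np.array([.5877,-.1915,.1])-.047*d,82)"
```

```text
[ 0.58115886 -0.2380426   0.1       ]
t 8.05 now [0.4639 0.1556 0.1003] [ 1.7986e+02 -5.0000e-02  8.4960e+01] F [-0.2  0.5 -1.1] gap 0.14816354605091323
lin [-0.3818  0.1514  0.0004] rot [ 0.14 -0.05  2.96]
```

View pics/m3.png

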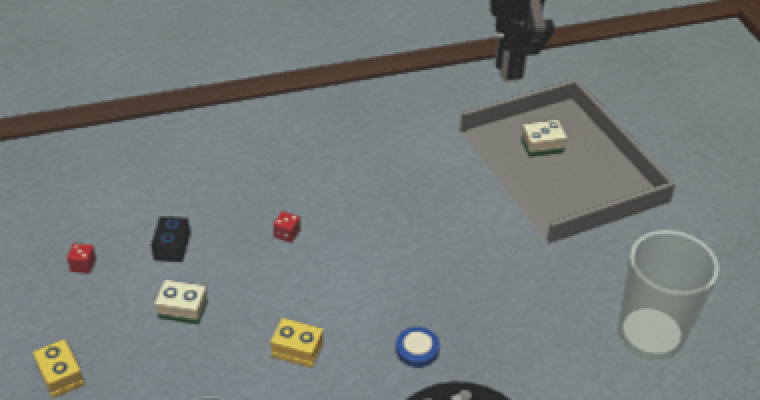

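tile1, at (545,137), lies flat well inside the tray. Next I move behind tile0.

Emit:
{"name": "step_arm", "arguments": {"claw": [0.15, 0.15, 0.15, 0.15, 0.15, 0.15, 0.15, 0.15, 0.15, 0.15], "linear": [[-0.048, 0.019, 0], [-0.095, 0.038, 0], [-0.143, 0.057, 0], [-0.191, 0.076, 0], [-0.239, 0.095, 0], [-0.286, 0.113, 0], [-0.334, 0.132, 0], [-0.382, 0.151, 0], [-0.382, 0.151, 0], [-0.382, 0.151, 0]], "rot": [[0, 0, 0.5], [0, 0, 1], [0, 0, 2], [0, 0, 3], [0, 0, 3], [0, 0, 3], [0, 0, 3], [0, 0, 3], [0, 0, 3], [0, 0, 3]]}}

```text
time: 9.3
tool_pos: [0.5785, -0.2372, 0.0973]
orientation: [-179.8, -0.1, 81.9]
ft_force: [-1.4, 0.7, 0.4]
finger_gap: 0.151
grasp_force: 0.0
```

Emit:
{"name": "step_arm", "arguments": {"claw": [0.15, 0.15, 0.15, 0.15, 0.15], "linear": [[0, 0, 0.03], [0, 0, 0.06], [0, 0, 0.08], [0, 0, 0.092], [0, 0, 0.092]], "rot": [[0, 0, 0], [0, 0, 0], [0, 0, 0], [0, 0, 0], [0, 0, 0]]}}

```text
time: 9.93
tool_pos: [0.5795, -0.2368, 0.0064]
orientation: [-179.9, -0.0, 82.0]
ft_force: [-0.3, 0.5, 1.2]
finger_gap: 0.15
grasp_force: 0.0
```

Emit:
{"name": "step_arm", "arguments": {"claw": [0.15, 0.15, 0.15, 0.15, 0.15, 0.15, 0.15, 0.15, 0.15, 0.15], "linear": [[0.007, 0, 0], [0.014, 0, 0], [0.021, 0, 0], [0.028, 0, 0], [0.035, 0, 0], [0.042, 0, 0], [0.049, 0, 0], [0.056, 0, 0], [0.063, 0, 0], [0.07, 0, 0]], "rot": [[0, 0, 0], [0, 0, 0], [0, 0, 0], [0, 0, 0], [0, 0, 0], [0, 0, 0], [0, 0, 0], [0, 0, 0], [0, 0, 0], [0, 0, 0]]}}

```text
time: 11.18
tool_pos: [0.59, -0.1678, 0.0072]
orientation: [-180.0, -0.0, 82.0]
ft_force: [0.3, -0.5, -0.3]
finger_gap: 0.148
grasp_force: 0.1
```

```bash
python3 -c "
from h import *
f=shot('scene','s4')
cv2.imwrite('pics/m4.png',cv2.resize(cv2.imread('pics/s4.png')[80:280,100:480],(760,400),interpolation=3))
go([.543,.185,.008],98)"
```

```text
t 11.225 now [ 0.59   -0.167   0.0071] [-1.7998e+02 -3.0000e-02  8.2020e+01] F [ 0.1 -0.2 -0.4] gap 0.15218100961580866
lin [ 0.342  -0.0954 -0.0006] rot [ -0.02  -0.04 -15.98]
```

View pics/m4.png

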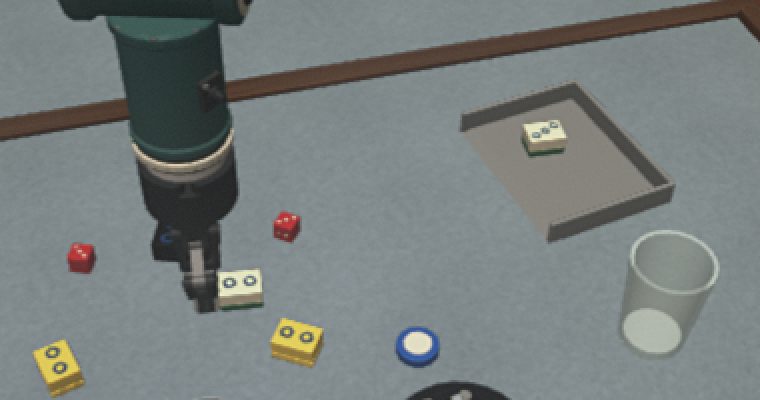

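tile0, at (240,287), is flush with the fingers. I'll steer along an arc towards the tray.

Emit:
{"name": "step_arm", "arguments": {"claw": [0.15, 0.15, 0.15, 0.15, 0.15, 0.15, 0.15, 0.15, 0.15, 0.15], "linear": [[0.01, 0, 0], [0.02, -0.001, 0], [0.03, -0.0015, 0], [0.04, -0.0025, 0], [0.05, -0.004, 0], [0.06, -0.0055, 0], [0.07, -0.0075, 0], [0.08, -0.01, 0], [0.09, -0.0125, 0], [0.099, -0.0155, 0]], "rot": [[0, 0, -1.8], [0, 0, -3.6], [0, 0, -5.4], [0, 0, -7.2], [0, 0, -9], [0, 0, -10.8], [0, 0, -12.6], [0, 0, -14.4], [0, 0, -16.2], [0, 0, -18]]}}

```text
time: 12.48
tool_pos: [0.5883, -0.0674, 0.0073]
orientation: [180.0, 0.0, 100.1]
ft_force: [0.6, -0.9, 0.6]
finger_gap: 0.15
grasp_force: 0.1
```

Emit:
{"name": "step_arm", "arguments": {"claw": [0.15, 0.15, 0.15, 0.15, 0.15, 0.15, 0.15, 0.15, 0.15, 0.15], "linear": [[0.01, 0, 0], [0.02, 0, 0], [0.03, 0, 0], [0.04, 0, 0], [0.05, 0, 0], [0.06, 0, 0], [0.07, 0, 0], [0.08, 0, 0], [0.09, 0, 0], [0.1, 0, 0]], "rot": [[0, 0, 0], [0, 0, 0], [0, 0, 0], [0, 0, 0], [0, 0, 0], [0, 0, 0], [0, 0, 0], [0, 0, 0], [0, 0, 0], [0, 0, 0]]}}

```text
time: 13.72
tool_pos: [0.5709, 0.0311, 0.0073]
orientation: [180.0, -0.0, 100.0]
ft_force: [0.1, -0.3, 0.3]
finger_gap: 0.151
grasp_force: 0.1
```

```bash
python3 -c "
from h import *
f=shot('scene','s5')
cv2.imwrite('pics/m5.png',cv2.resize(cv2.imread('pics/s5.png')[80:280,100:480],(760,400),interpolation=3))
go([.543,.18,.008],100)"
```

```text
t 13.775 now [0.5706 0.0321 0.0072] [-1.7999e+02 -4.0000e-02  1.0002e+02] F [-0.4  0.4 -0.7] gap 0.15341710733818198
lin [ 0.1505 -0.0014 -0.0007] rot [-0.01 -0.04  0.02]
```

View pics/m5.png

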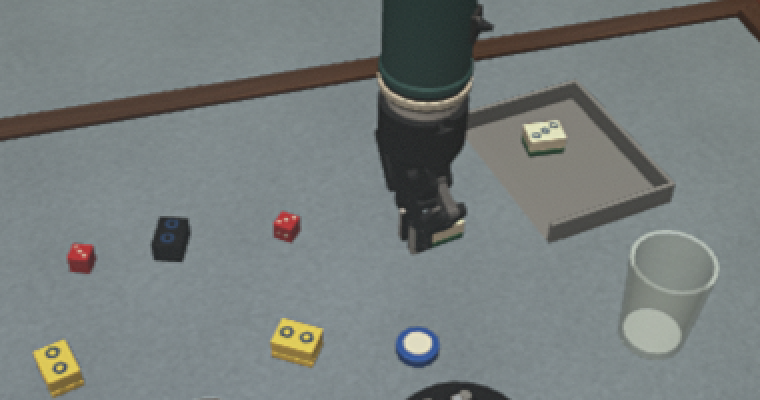

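```bash
python3 -c "
from h import *
import os
f=grab_frame('scene');im=f['frame'].astype(int);R,G,B=im[...,0],im[...,1],im[...,2]
sub=np.s_[180:206,296:340]
iv=(R>150)&(G>145);gr=(G>R+20)&(G>B+15)&~iv
for r in range(180,208): print(r,''.join('#' if iv[r,c] else 'g' if gr[r,c] else '.' if im[r,c].sum()>210 else 'x' for c in range(290,342)))
# predicted tile top corners if flush, long axis along push
T=np.linalg.inv(f['world_from_camera'])
a=np.radians(100);d=np.array([np.cos(a),np.sin(a)]);n=np.array([-d[1],d[0]])
for L,W in((.038,.028),(.028,.038)):
  P=[np.r_[np.array([.5706,.0321])+d*(.011+l)+n*w,.022] for l in(0,L) for w in(-W/2,W/2)]
  print(cv2.projectPoints(np.array(P),cv2.Rodrigues(T[:3,:3])[0],T[:3,3],f['mtx'],np.array(f['D'],float))[0].reshape(-1,2).round(0).tolist())
"
```

```text
180 ........xxxxxxxxxxxxxxxxxxxxxxxx....................
181 .........xxxxxxxxxxxxxxxxxxxxxxx....................
182 .........xxxxxxxxxxxxxxxxxxxxxxxx......xxx..........
183 .........xxxxxxxxxxxxxxxxxxx...xx......xxxx.........
184 ...........#.xxxxxxxxxx........xxx......xxx.........
185 ...........#..xxxxxxxx...x...xxxxx......xxxx........
186 .............xxxxxxxxxxxxxxxxxxxxxx.....xxxx........
187 ...........xxxxxxxxxxxxxxxxxxxxxxxx....xxxx.........
188 ...........xxxxxxxxxxxxxxxxxxxxxxxxxxxxxxx..........
189 ...........xxxxxxxxxxxxxxxxxxxxxxxxxxxxx..#.........
190 ...........xxxxxxxxxxxxxxxxxxxxxxxxxxxx.###.........
191 ...........xxxxxxxxxxxxxxxxxxxxxxxxxxx####..........
192 ...........xxxxxxxxxxxxxxxxxxxxxxxxx...#............
193 ...........xxxxxxxxxxxxxxxxxxxxxxxxx................
194 ...........xxxx..xxxxxxxxxxxxxxxxx..................
195 ...........xxxx...xxxxxxxxxxxxx.....................
196 ...........xxxx...xxxxxxxxxx........................
197 ...........xxxx...xxxxxxxxx............gxx..........
198 ...........xxxx...xxxxxxxx..........gxxxx...........
199 ...........xxxx...xxxxxxxx.......xxxxx..............
200 ..................xxxxxxxx.....xxxx.................
201 ..................xxxxxxxxx.gxxx....................
202 ..................xxxxxxxxxxxx......................
203 ..................xxxxxxxxx.........................
204 ..................xxxxxx............................
205 ..................xxxx..............................
206 ....................................................
207 ....................................................
[[317.0, 199.0], [310.0, 189.0], [335.0, 193.0], [328.0, 183.0]]
[[319.0, 201.0], [309.0, 187.0], [332.0, 196.0], [322.0, 183.0]]
```

The tile's lower edge is parallel to the push direction, so it is still aligned. I'll go on into the tray.

Emit:
{"name": "step_arm", "arguments": {"claw": [0.15, 0.15, 0.15, 0.15, 0.15, 0.15, 0.15, 0.15, 0.15, 0.15], "linear": [[0.008, 0, 0], [0.016, 0, 0], [0.024, 0, 0], [0.032, 0, 0], [0.04, 0, -0.001], [0.048, 0, -0.001], [0.056, 0, -0.001], [0.064, 0, -0.001], [0.072, 0, -0.001], [0.08, 0, -0.001]], "rot": [[0, 0, 0], [0, 0, 0], [0, 0, 0], [0, 0, 0], [0, 0, 0], [0, 0, 0], [0, 0, 0], [0, 0, 0], [0, 0, 0], [0, 0, 0]]}}

```text
time: 15.08
tool_pos: [0.557, 0.1097, 0.0083]
orientation: [-180.0, 0.0, 100.0]
ft_force: [0.4, 0.3, -0.5]
finger_gap: 0.154
grasp_force: 0.2
```

Emit:
{"name": "step_arm", "arguments": {"claw": [0.15, 0.15, 0.15, 0.15, 0.15, 0.15, 0.15, 0.15, 0.15, 0.15], "linear": [[0.008, 0, 0], [0.016, 0, 0], [0.024, 0, 0], [0.032, 0, 0], [0.04, 0, 0], [0.048, 0, 0], [0.055, 0, 0], [0.062, 0, 0], [0.067, 0, 0], [0.067, 0, 0]], "rot": [[0, 0, 0], [0, 0, 0], [0, 0, 0], [0, 0, 0], [0, 0, 0], [0, 0, 0], [0, 0, 0], [0, 0, 0], [0, 0, 0], [0, 0, 0]]}}

```text
time: 16.32
tool_pos: [0.5453, 0.1756, 0.0083]
orientation: [-180.0, -0.0, 100.0]
ft_force: [-0.9, 0.2, 0.2]
finger_gap: 0.155
grasp_force: 0.0
```

Emit:
{"name": "step_arm", "arguments": {"claw": [0.15, 0.15, 0.15, 0.15, 0.15, 0.15, 0.15], "linear": [[-0.005, 0, 0], [-0.015, 0, 0], [-0.015, 0, -0.03], [-0.015, 0, -0.06], [-0.015, 0, -0.1], [-0.06, 0, -0.14], [-0.12, 0, -0.16]], "rot": [[0, 0, 0], [0, 0, 0], [0, 0, 0], [0, 0, 0], [0, 0, 0], [0, 0, 0], [0, 0, 0]]}}

```text
time: 17.2
tool_pos: [0.5678, 0.0568, 0.1712]
orientation: [179.7, 0.0, 100.1]
ft_force: [0.6, 0.0, -0.5]
finger_gap: 0.149
grasp_force: 0.0
```

Emit:
{"name": "step_arm", "arguments": {"claw": [0.15, 0.15, 0.15, 0.15], "linear": [[-0.05, 0, 0], [-0.1, 0, 0], [-0.15, 0, 0], [-0.15, 0, 0]], "rot": [[0, 0, 0], [0, 0, 0], [0, 0, 0], [0, 0, 0]]}}

```text
time: 17.7
tool_pos: [0.5923, -0.0943, 0.1681]
orientation: [180.0, 0.1, 99.7]
ft_force: [-0.2, -0.5, 0.2]
finger_gap: 0.147
grasp_force: 0.0
```

```bash
python3 -c "
from h import *
f=shot('scene','s6'); g=shot('top','t6')
a=cv2.imread('pics/s6.png')[90:250,300:480];b=cv2.imread('pics/t6.png')[170:330,120:300]
cv2.imwrite('pics/m6.png',cv2.resize(cv2.hconcat([a,b]),(800,356),interpolation=3))
R,G,B=[g['frame'][...,i].astype(int) for i in range(3)]
m=cv2.morphologyEx(((R>185)&(G>185)).astype(np.uint8),3,np.ones((3,3)))
n,l,st,ce=cv2.connectedComponentsWithStats(m)
c=np.array([.4985,.2065]);a=np.radians(98.3);d=np.array([np.cos(a),np.sin(a)]);t=np.array([-d[1],d[0]])
for k in range(1,n):
  u,v=ce[k]
  if st[k,4]>80 and 120<u<300 and 190<v<310:
    w=px2w(g,[ce[k]],.0245)[0,:2]; print(ce[k].round(),st[k,4],w.round(3),'tray',((w-c)@d).round(3),((w-c)@t).round(3))
"
```

```text
[202. 243.] 388 [0.511 0.145] tray -0.063 -0.004
[175. 233.] 226 [0.534 0.203] tray -0.009 -0.034
[283. 231.] 146 [ 0.534 -0.029] tray -0.238 -0.001
[176. 263.] 229 [0.471 0.2  ] tray -0.002 0.028
```

View pics/m6.png

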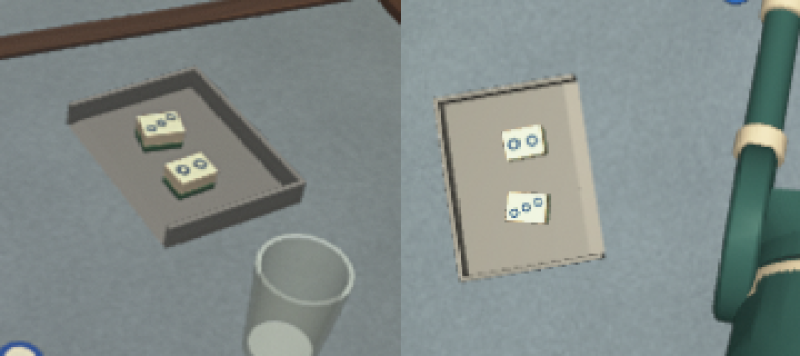

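Both tiles lie flat on the tray floor, in crop at (525,142) and (527,207). They measure at tray x ≈ -0.009 and -0.002, and y ≈ -0.034 and 0.028, well inside the limits.

```bash
python3 -c "
from workcell import *
print(finish_job())"
```

```text
the job is handed in; nothing more can be done
None
```

I swept both tiles into the tray and handed the job in at about 18 s of the 58 s allowed; the last pictures show both lying flat on its floor, well past the lip, but the hand-in returned no verdict.

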